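# Clear and prove the roller-lever limit switch

## Robot

A 6-joint arm with a two-finger parallel gripper is mounted at the origin on a cart in front of the work surface, level with it; the furniture and walls round the work are solid. World frame = base frame: x ahead of the robot, y to its left, z up, the work surface at z = 0. Lengths are in m, angles in rad, forces in N, time in s.
With the tool pointing down it reaches from about 0.35 to 0.775 m from the base axis. Payload 7.3 kg.
Tool frame: the origin (TCP) lies at the very end of the fingers, on their centre line; the grasp point (between the pads) lies ctrl.hold_point_z behind it (ctrl.hold_point_z is the distance from the TCP to the grasp point, in m); z points along the fingers, y is the line along which they close (so a half turn about z gives the same grasp; the last joint's range is limited). The gripper opens to 92 mm and grips with 3 to 60 N. Pads are 19 mm wide; open, the fingers measure 130 mm over their backs; the gripper's body (75 mm by 190 mm) begins 47 mm behind the grasp point.
Start: joints at [-1.484, 0.342, 1.524, -0, 1.275, -0.146], TCP at [0.121, -0.511, 0.227] pointing down, gripper open.
Joint ranges: [-2.53, 2.53], [-0.77, 2.02], [0.04, 2.7], [-1, 4.14], [0.28, 2.66], [-3.11, 3.11]. Speed limits (rad/s): [2.57, 2.57, 3.14, 3.14, 3.14, 3.14].

## Interface

Orientations are given as a rotation vector (axis times angle).
In Python, from plant import ctrl gives the robot as it stands. Calls block until the motion is done:
- ctrl.move_ptp(position, orientation): joint-space move of the TCP to a pose.
- ctrl.line_to(position, rate=0.15, ori=None): straight line of the TCP; ori=None keeps the orientation; rate is the mean speed in m/s.
- ctrl.set_joints(angles): joint-space move.
- ctrl.open() and ctrl.grab(): open the fingers fully, or close them until they stop; the grip force is fixed at half the most.
- ctrl.hold(seconds).
- ctrl.solve_ik(position, orientation): joint angles nearest the present ones, or None.
- ctrl.state(): the state.
- ctrl.read_camera(name): name is "scene" or "top"; returns the picture (480x640x3 uint8, red, green, blue); there is no depth.
- ctrl.calibration(name): a dict with "intrinsics" (3x3 intrinsics, pixels), "pose" (4x4, takes a point from camera to world coordinates). Camera axes: x right, y down, z forward; pixel columns grow to the right and rows downward; lengths in m; the calibration is good to about 2 mm. A picture is of the moment at which its call begins. calibration takes no time and is no camera call.
A pose or a line that the arm cannot do raises ctrl.IKError and nothing moves.
- ctrl.finish_job(): hands the job in; it is judged then, once.
Trained networks look in the newest picture that a camera, given by its name, has taken for a name from the list of things; names that differ only in an ending like _2 or _b are one class to them, and where a whole thing is asked for, a point or a joint stands for the part that bears it (a point fixed in the world has none). Each returns a list of dicts, best first, with "confidence" (0 to 1); they miss things now and then, are a little off and sometimes report something else, mostly with a low value. They report only what shows in the picture. A call takes as long as a camera call. They do not tell look-alikes from the thing itself.
- ctrl.silhouettes(camera, label): "pixels" (480x640 bool, what is visible of it) and "bbox" ([left, top, right, bottom] in pixels, round what is visible of it).
The state is a dict: "clock": time; "joint_pos": joint angles; "qd": joint speeds; "effort": joint torques, N m; "eef_pos": TCP position; "orientation": TCP orientation; "contact_force": force on the tool from outside, world axes, zero at the start; "ft_torque": the same for the moment, N m; "opening": finger opening in m; "grasp_force": force on a finger pad.
Only numpy, scipy, OpenCV 4.12 (cv2) and the standard library are available. Lean on these libraries where they do the work, as an engineer would, in place of code of your own. Each camera call takes 0.05 s, during which the arm holds its last target. There are 200 camera calls.

## Task

A stray damper spring is standing in the path of the limit switch's roller arm: put it in the tin cup. Then push the roller arm round by the roller until you feel the switch click over and the thin trip pin in its hub stands up, pressing no harder than you need (15 N would damage it), and ease the arm back to rest under control without letting it fly back. Leave the guide pin, the oil can and the caliper where they are.

Things in the scene. Friction and masses are not known exactly. Their poses are not given: they have to be found in the camera images.
- switch: Fixed limit switch lying on an aluminium plate 8 mm thick: square aluminium head (42 mm) with an upright shaft, behind it a plain grey body with black cover. Origin on the worktop under the shaft; z up; x along the switch body (plate x -46 to +100 mm, y +-38; head -21 to +21; body to +98, top at 46 mm). The roller arm lies along -x at rest; it swings towards the -y side.
- roller_arm (a joint): Angle of the arm about the shaft (rad): 0 at rest, grows counter-clockwise seen from above, to 1.4 at most. Flat steel bar, 65 mm from shaft to roller, 11 mm wide, 49 to 54 mm above the worktop. Its spring needs 1 N at the roller at rest, 2.3 N at 1 rad; let go when deflected, it flies back (over 6 rad/s is too fast).
- roller (a point): Centre of the black roller under the arm's end: upright cylinder, 20 mm diameter, 14 mm tall, centre 41.5 mm above the worktop, free space beside and below it.
- trip_pin (a joint): Rise of the trip pin (m): 0 untripped, about 0.0034 clicked over (tripped from 0.0022 up). The trip angle is unknown, 0.25 to 1.1 rad: within 0.2 rad before it the push at the roller climbs by 3 to 6 N, then falls by 2 N or more, towards that of the arm's spring alone, as it clicks. Barely 0.1 rad on, a stiff overtravel spring (about 4 N per mm at the roller) stops it; over 15 N does damage.
- pin_top (a point): Top of the trip pin, a thin steel pin (6 mm diameter) standing 1.5 mm out of the middle of the arm's dark hub on the shaft: 58.5 mm above the worktop when untripped, about 62 mm when clicked. It drops back when the arm returns.
- stray_spring: Loose green coil (damper) spring standing on the worktop about 1 rad along the swing of the roller arm, just off the mounting plate: 22 mm diameter, 26 mm tall, about 45 g; handle it as a solid cylinder. Origin at the centre of its lower end, z up. Other springs of the kind lie far off on the right and are not part of the job.
- tin_cup: Loose round grey tin cup, open at the top: 56 mm outside diameter at the rim, 35 mm tall, floor 2 mm thick, about 35 mm clear width inside (too narrow to open the fingers in). Origin at the centre of its underside, z up.
- guide_pin: Loose steel pin standing on its flange, 38 mm diameter, 58 mm tall; origin at the centre of its underside. Bystander.
- oil_can: Loose small oil bottle with red spout, 47 mm diameter, 140 mm tall; origin at the centre of its underside. Bystander.
- caliper: Loose steel caliper lying flat, 66 x 190 x 12 mm; origin at the centre of its underside, long along y. Bystander.
Things that resemble listed ones, but are neither listed nor needed, are in the scene too. Leave any orange or pink look-alike of the stray_spring alone.

How it is judged:
On the way, in this order (a step that is already met when the one before it is completed fails the run):
1. the stray spring is in the tin cup and let go (horizontal distance between stray_spring and tin_cup below 0.026 m and height (world z) of stray_spring below 0.032 m and contact force between the fingers and stray_spring below 0.05 N and value of joint roller_arm below 0.1 rad), for 0.2 s.
2. the roller arm is pushed round until the switch clicks and its trip pin stands up (value of joint trip_pin above 0.0022 m and value of joint roller_arm above 0.15 rad), for 0.1 s.
At the end, for the whole second after the job is handed in: The stray spring lies or stands at rest inside the upright tin cup (within 26 mm of its centre, its origin lower than 32 mm, cup tilted less than 0.2 rad); the roller arm is back within 0.06 rad of rest and the trip pin is down (under 1.5 mm) (horizontal distance between stray_spring and tin_cup below 0.026 m and height (world z) of stray_spring below 0.032 m and angle between tin_cup's own z axis and vertical below 0.2 rad and linear speed of stray_spring below 0.03 m/s and value of joint roller_arm below 0.06 rad and value of joint trip_pin below 0.0015 m); the robot touches nothing.
It fails at once if the robot presses on the roller arm with more than 15 N (contact force between any of the fingers, the arm and roller_arm above 15 N).
It fails at once if the roller arm flies back (faster than 6 rad/s) (velocity of joint roller_arm below -6 rad/s).
It fails at once if the guide pin, oil can or caliper is moved by more than 30 mm (distance of any of guide_pin, oil_can, caliper from where it was at the start of the episode above 0.03 m).
It also fails if it takes over 70 s, if anything falls off the work surface, if the arm or the gripper's body presses on something with over 40 N, if the wrist force passes 120 N, or if a joint passes its speed limit or range.

## Working session

There is one attempt and no reset: what is moved stays moved. The work goes in short steps, each a Python script; the robot and the scene stay as the last script left them, time stands still between calls to the robot, and variables do not carry over. Pictures are saved under pics/ and viewed, at most 10 in all, crops included, and the job is handed in when it is done.

```bash
mkdir -p pics; ls; cat > h.py <<'E'
import numpy as np, cv2
from plant import ctrl
def snap(cam,fn=None):
    im=np.asarray(ctrl.read_camera(cam))
    if fn: cv2.imwrite('pics/'+fn,im[:,:,::-1])
    return im
def ray(cam,uv,z):
    c=ctrl.calibration(cam);K=np.array(c["intrinsics"]);T=np.array(c["pose"])
    d=T[:3,:3]@np.linalg.solve(K,[uv[0],uv[1],1.]);o=T[:3,3]
    return o+d*(z-o[2])/d[2]
def proj(cam,p):
    c=ctrl.calibration(cam);K=np.array(c["intrinsics"]);T=np.array(c["pose"])
    q=K@(T[:3,:3].T@(np.asarray(p,float)-T[:3,3]));return q[:2]/q[2]
E
python3 - <<'E'
from h import *
np.set_printoptions(precision=4,suppress=True)
for cam in ["scene","top"]:
    snap(cam,cam+'0.png'); print(cam,np.array(ctrl.calibration(cam)["pose"])[:3,3])
    for l in ["switch","roller_arm","roller","pin_top","stray_spring","tin_cup","guide_pin","oil_can","caliper"]:
        for r in ctrl.silhouettes(cam,l):
            v,u=np.nonzero(r["pixels"]); print(l,round(r["confidence"],2),np.round(r["bbox"]),u.mean().round(1),v.mean().round(1))
s=ctrl.state();print(s,ctrl.hold_point_z)
E
```

```text
pics
scene [-0.001   0.6545  0.4994]
switch 0.93 [240. 248. 314. 312.] 273.4 280.9
switch 0.42 [274. 263. 310. 298.] 292.8 281.9
roller 0.58 [277. 266. 306. 302.] 293.1 282.4
stray_spring 0.58 [332. 255. 343. 268.] 336.8 260.6
stray_spring 0.57 [314. 273. 324. 292.] 319.5 283.1
stray_spring 0.51 [371. 224. 401. 250.] 387.3 235.7
stray_spring 0.44 [349. 276. 360. 294.] 352.4 286.5
tin_cup 0.6 [372. 222. 400. 248.] 387.4 236.3
guide_pin 0.91 [396. 261. 420. 295.] 408.1 279.1
oil_can 0.84 [178. 216. 210. 291.] 189.6 258.8
caliper 0.98 [241. 213. 312. 254.] 270.8 233.9
top [0.3667 0.1633 1.1308]
switch 0.89 [244. 205. 297. 298.] 270.1 245.7
roller_arm 0.56 [255. 250. 274. 297.] 262.6 272.3
roller 0.87 [252. 250. 272. 300.] 262.5 273.2
pin_top 0.57 [291. 274. 303. 285.] 298.7 279.3
pin_top 0.39 [293. 158. 394. 191.] 334.6 167.3
tin_cup 0.89 [403. 249. 435. 282.] 420.2 266.6
guide_pin 0.53 [357. 327. 377. 348.] 367.5 337.5
oil_can 0.59 [196. 164. 230. 195.] 211.9 180.1
caliper 0.91 [294. 159. 396. 190.] 334.3 167.8
{'clock': 1.0, 'joint_pos': array([-1.484 ,  0.342 ,  1.5241,  0.    ,  1.2754, -0.146 ]), 'qd': array([-0.0016,  0.0019, -0.0007, -0.0008,  0.0005, -0.0003]), 'effort': array([ -0.0009, -43.1132, -24.4484,   0.0717,   0.0481,  -0.    ]), 'eef_pos': array([ 0.1211, -0.5108,  0.2267]), 'orientation': array([ 3.1203,  0.3648, -0.    ]), 'contact_force': array([1.0094, 0.5195, 0.4415]), 'ft_torque': array([-0.0495, -0.0001,  0.0566]), 'grasp_force': 0.0, 'opening': 0.09184199921401119} 0.0188
```

```bash
python3 - <<'E'
import cv2
a=cv2.imread('pics/top0.png');cv2.imwrite('pics/topc.png',cv2.resize(a[140:360,180:460],(764,600),interpolation=cv2.INTER_CUBIC))
a=cv2.imread('pics/scene0.png');cv2.imwrite('pics/scc.png',cv2.resize(a[195:335,170:430],None,fx=3,fy=3,interpolation=cv2.INTER_CUBIC))
E
```

```text
(no output)
```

View pics/topc.png

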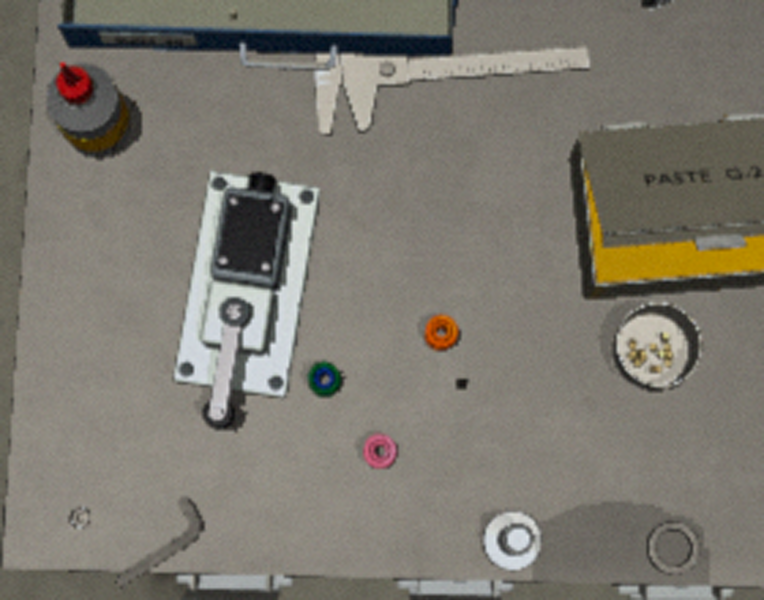

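View pics/scc.png

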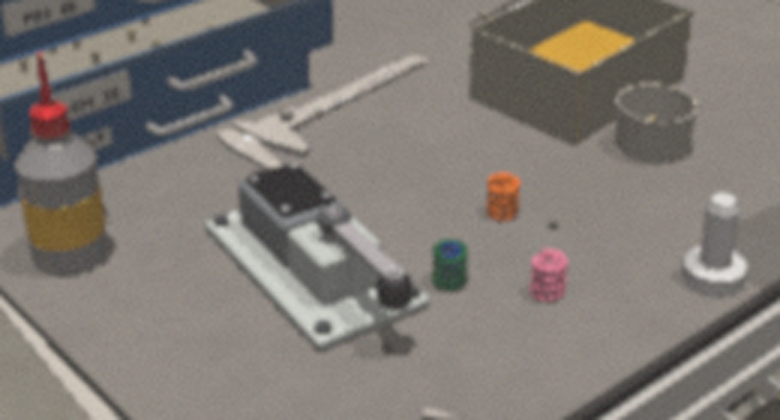

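The pictures show three candidates for the stray spring:
- Green at top (299,279), beside the plate in the swing of the arm.
- Orange at (341,261).
- Pink at (319,305).

I choose green. The tin cup is at (420,267) with small brass bits in it. The flat ring at (426,340) isn't the cup. The guide pin is at (367,337). Next I measure.

```bash
python3 - <<'E'
from h import *
np.set_printoptions(precision=4,suppress=True)
for cam in ["top","scene"]:
    im=cv2.imread(f'pics/{cam}0.png').astype(int); b,g,r=im[...,0],im[...,1],im[...,2]
    m=((np.maximum(g,b)-r)>25)
    x0,y0,x1,y1=(285,265,315,295) if cam=="top" else (310,268,330,297)
    v,u=np.nonzero(m[y0:y1,x0:x1]); u+=x0;v+=y0
    print(cam,len(u),u.mean(),v.mean(),u.min(),u.max(),v.min(),v.max())
    print(' z26',ray(cam,((u.min()+u.max()+1)/2,(v.min()+v.max()+1)/2),.02),' z13',ray(cam,(u.mean(),v.mean()),.013))
f=lambda x,y:(180+x*280/764,140+y*220/600)
pc=[ray("top",f(*p),.008)[:2] for p in [(212,172),(318,188),(285,397),(176,381)]]
print('plate',np.array(pc)); c=np.mean(pc,0); ax=((pc[0]+pc[1])-(pc[2]+pc[3]))/2; n=np.linalg.norm(ax);ax/=n
print('len',n,np.linalg.norm(pc[0]-pc[1]),'origin',c-ax*.027,'yaw',np.arctan2(ax[1],ax[0]))
hub=ray("top",f(234,313),.057);rol=ray("top",f(218,410),.048);print('hub',hub,'roller',rol,np.linalg.norm((hub-rol)[:2]))
print('cup rim',ray("top",f(657,345),.035),'scenecup',ray("scene",(386,229),.035),'guide',ray("top",f(512,541),.003), 'hub scene', ray("scene",(170+333/3,195+215/3),.057))
for n,z in [("tin_cup",.035),("oil_can",.05)]:
    pass
E
```

```text
top 105 298.45714285714286 278.43809523809523 293 304 273 284
 z26 [0.4857 0.2    0.02  ]  z13 [0.4875 0.2013 0.013 ]
scene 70 319.62857142857143 278.9714285714286 315 324 275 288
 z26 [0.4823 0.2056 0.02  ]  z13 [0.4968 0.1933 0.013 ]
plate [[0.6262 0.2812]
 [0.6169 0.2089]
 [0.4745 0.2263]
 [0.4833 0.299 ]]
len 0.14373549018771886 0.07287591768467346 origin [0.5234 0.2572] yaw -0.12270945423703074
hub [0.5227 0.2581 0.057 ] roller [0.4613 0.2665 0.048 ] 0.062047966106252406
cup rim [ 0.5117 -0.0163  0.035 ] scenecup [ 0.5176 -0.0116  0.035 ] guide [0.3839 0.0744 0.003 ] hub scene [0.5219 0.2617 0.057 ]
```

```bash
python3 - <<'E'
import cv2
a=cv2.imread('pics/top0.png');b=cv2.resize(a[225:315,240:330],None,fx=6,fy=6,interpolation=cv2.INTER_CUBIC)
cv2.imwrite('pics/close.png',b)
E
```

```text
(no output)
```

View pics/close.png

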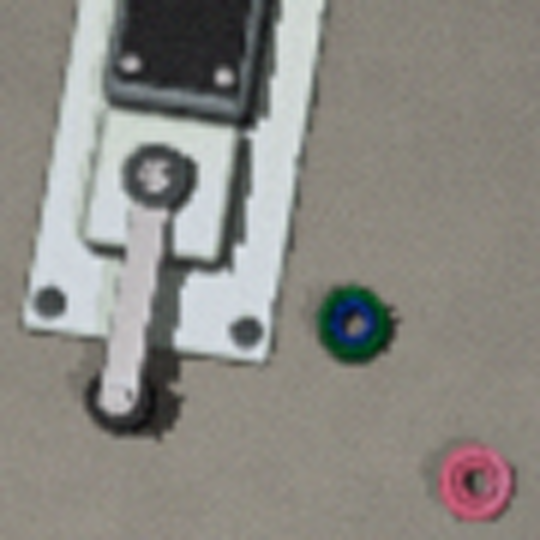

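Close crop: the green spring, with a blue inside, sits at px (299,279) just off the plate edge, and the roller is at (260,291). The choice stands. Next I fit the cylinders in both views.

```bash
python3 - <<'E'
from h import *
from scipy.optimize import least_squares
np.set_printoptions(precision=4,suppress=True)
t=np.linspace(0,6.283,60)
def bb(cam,x,y,parts):
    P=np.array([proj(cam,(x+r*np.cos(a),y+r*np.sin(a),z)) for r,z in parts for a in t]);return np.r_[P.min(0),P.max(0)]
def fit(obs,parts,x0):
    for sel in [list(obs),*[[c] for c in obs]]:
        s=least_squares(lambda p:np.concatenate([bb(c,*p,parts)-obs[c] for c in sel]),x0);print(sel,s.x,s.fun)
fit({"top":[292.8,272.5,305.5,285.3],"scene":[314,274,325.5,292.]},[(.011,.0),(.011,.026)],[.486,.2])
fit({"top":[404.5,250.5,437,283],"scene":[374.7,222.5,402,248.]},[(.028,.035),(.024,0)],[.51,-.016])
E
```

```text
['top', 'scene'] [0.4871 0.2006] [-0.3494 -0.7777 -0.4294  0.1294  0.0081 -0.5236  0.9983  0.3659]Traceback (most recent call last):
  File "<stdin>", line 10, in <module>
  File "<stdin>", line 9, in fit
    return func(*args, **kwargs)
    vector_fun = VectorFunction(
        fun_wrapped,
    ...<6 lines>...
        workers=workers
    )
    self._update_fun()
    ~~~~~~~~~~~~~~~~^^
    self.f = self.fun_wrapped(xp_copy(self.x))
             ~~~~~~~~~~~~~~~~^^^^^^^^^^^^^^^^^
    return np.atleast_1d(self.fun(x))
                         ~~~~~~~~^^^
    return self.f(x, *self.args, **self.kwargs)
           ~~~~~~^^^^^^^^^^^^^^^^^^^^^^^^^^^^^^
  File "<stdin>", line 9, in <lambda>
  File "<stdin>", line 6, in bb
  File "h.py", line 12, in proj
    c=ctrl.calibration(cam);K=np.array(c["intrinsics"]);T=np.array(c["pose"])
ValueError: time passes only in moves, steps and waits
```

```bash
cat >> h.py <<'E'
import functools
ctrl_cal={}
def cal(cam):
    if cam not in ctrl_cal: ctrl_cal[cam]=ctrl.calibration(cam)
    return ctrl_cal[cam]
E
sed -i 's/c=ctrl.calibration(cam);/c=cal(cam);/' h.py; sed -i '/^import functools/d' h.py
python3 - <<'E'
from h import *
from scipy.optimize import least_squares
from scipy.spatial.transform import Rotation as R
np.set_printoptions(precision=4,suppress=True)
t=np.linspace(0,6.283,60)
def bb(cam,x,y,parts):
    P=np.array([proj(cam,(x+r*np.cos(a),y+r*np.sin(a),z)) for r,z in parts for a in t]);return np.r_[P.min(0),P.max(0)]
def fit(obs,parts,x0):
    for sel in [list(obs),*[[c] for c in obs]]:
        s=least_squares(lambda p:np.concatenate([bb(c,*p,parts)-obs[c] for c in sel]),x0);print(sel,s.x,s.fun)
fit({"top":[292.8,272.5,305.5,285.3],"scene":[314,274,325.5,292.]},[(.011,.0),(.011,.026)],[.486,.2])
fit({"top":[404.5,250.5,437,283],"scene":[374.7,222.5,402,248.]},[(.028,.035),(.024,0)],[.51,-.016])
# closing axis (tool y) angle a: tool z down
for a in (-.13,np.pi-.13):
    y=np.array([np.cos(a),np.sin(a),0]);z=np.array([0,0,-1.]);x=np.cross(y,z)
    rv=R.from_matrix(np.c_[x,y,z]).as_rotvec();print(a,rv)
    for p in [(.486,.2,.15),(.486,.2,.011),(.515,-.014,.2)]: print(ctrl.solve_ik(p,rv))
E
```

```text
['top', 'scene'] [0.4871 0.2006] [-0.3494 -0.7777 -0.4294  0.1294  0.0081 -0.5236  0.9983  0.3659]
['top'] [0.4865 0.1998] [ 0.0435 -0.4475 -0.0444  0.4545]
['scene'] [0.4876 0.2014] [-0.4958 -0.4717  0.4886  0.422 ]
['top', 'scene'] [ 0.5129 -0.0163] [ 0.0816 -0.2163 -0.5288 -1.4683  1.0153  0.2536  0.7111  1.421 ]
['top'] [ 0.5114 -0.0167] [ 0.3022  0.6253 -0.2936 -0.6112]
['scene'] [ 0.5165 -0.0177] [ 0.1991 -0.5529 -0.1973  0.5054]
-0.13 [2.361  2.0725 0.    ]
[ 0.2445  0.4178  1.636  -0.      1.0878  0.3745]
[ 0.2445  0.6153  1.7664 -0.      0.76    0.3745]
[-0.176   0.3477  1.5935 -0.      1.2005 -0.046 ]
3.0115926535897932 [ 2.0725 -2.361  -0.    ]
[ 0.2445  0.4178  1.636  -0.      1.0878 -2.7671]
[ 0.2445  0.6153  1.7664 -0.      0.76   -2.7671]
[-0.176   0.3477  1.5935 -0.      1.2005  3.0956]
```

```bash
cat >> h.py <<'E'
from scipy.spatial.transform import Rotation as R
np.set_printoptions(precision=4,suppress=True)
def down(a):
    y=np.array([np.cos(a),np.sin(a),0]);z=np.array([0,0,-1.])
    return R.from_matrix(np.c_[np.cross(y,z),y,z]).as_rotvec()
E
python3 - <<'E'
from h import *
ctrl.move_ptp((.4865,.2003,.15),down(-.13))
ctrl.line_to((.4865,.2003,.04),.15); ctrl.line_to((.4865,.2003,.010),.05)
ctrl.hold(.2);ctrl.grab();ctrl.hold(.2)
s=ctrl.state();print(s['opening'],s['grasp_force'],s['eef_pos'],s['contact_force'],s['clock'])
ctrl.line_to((.4865,.2003,.16),.12)
s=ctrl.state();print(s['opening'],s['grasp_force'],s['clock'])
ctrl.move_ptp((.513,-.0165,.16),down(-np.pi/2))
ctrl.hold(.2)
snap("scene","held.png");im=snap("top")
a=cv2.imread('pics/held.png');cv2.imwrite('pics/heldc.png',np.hstack([cv2.resize(a[120:300,280:460],(540,540)),]))
s=ctrl.state();print(s['opening'],s['eef_pos'],s['clock'])
E
```

```text
0.02125527402825125 29.9998739361763 [0.4865 0.2003 0.01  ] [ 0.099   0.0746 -0.2431] 6.9583
0.021509437287583696 29.999684393405914 8.3583
0.021249830344888997 [ 0.513  -0.0157  0.16  ] 9.6167
```

View pics/heldc.png

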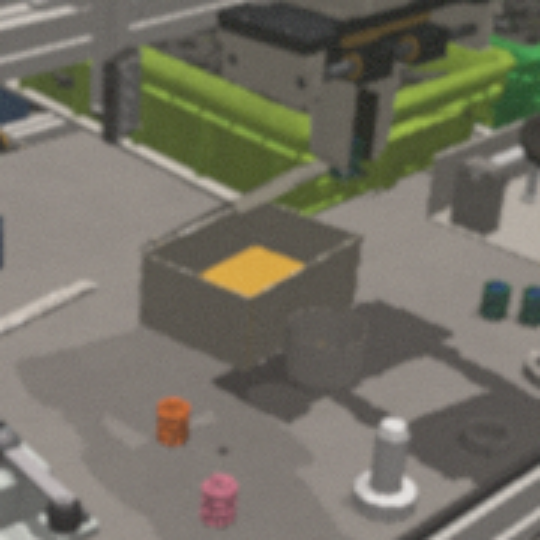

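The spring is held below the fingertips at crop (350,165), and the cup is clear at (325,345). I lower and release.

```bash
python3 - <<'E'
from h import *
ctrl.line_to((.513,-.0165,.060),.15); ctrl.hold(.1);print(ctrl.state()['contact_force'])
ctrl.line_to((.513,-.0165,.0385),.05); ctrl.hold(.2)
s=ctrl.state();print(s['contact_force'],s['opening'],s['eef_pos'])
ctrl.open();ctrl.hold(.3)
ctrl.line_to((.513,-.0165,.15),.15)
ctrl.move_ptp((.40,.12,.20),down(-np.pi/2));ctrl.hold(.2)
snap("scene","rel.png");snap("top","relt.png")
a=cv2.imread('pics/rel.png');b=cv2.imread('pics/relt.png')
cv2.imwrite('pics/relc.png',np.hstack([cv2.resize(a[200:270,350:420],(390,390)),cv2.resize(b[230:300,385:455],(390,390))]))
print(ctrl.state()['clock'])
E
```

```text
[ 0.8217 -0.3143 -0.9361]
[-0.8693 -0.3432  0.0664] 0.021033495300177774 [ 0.5132 -0.0165  0.0387]
14.775
```

View pics/relc.png

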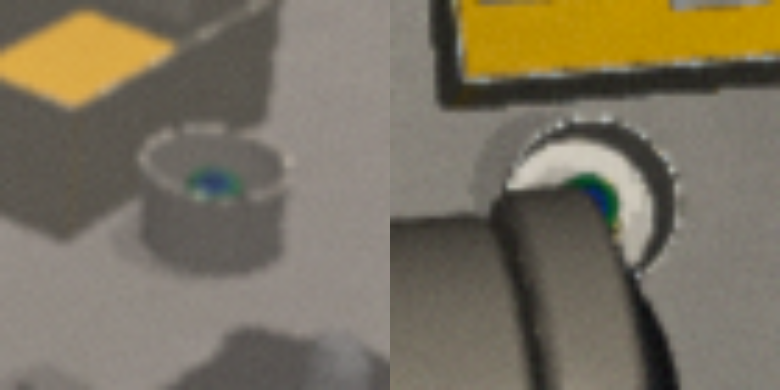

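The spring stands inside the cup in both views: crop (212,185) in scene and (590,200) in top. Next I push the roller with closed fingers, in small force-monitored steps.

```bash
cat > push.py <<'E'
from h import *
H=np.array([.5228,.258]);PSI=-.128;D=.0195;RHO=.072;Z=.036
def pose(th,z=Z):
    p=np.pi+PSI+th; r=np.array([np.cos(p),np.sin(p)]);t=np.array([-r[1],r[0]])
    return np.r_[H+RHO*r-D*t,z],down(PSI+th),t
def go(th,rate): 
    p,o,_=pose(th); ctrl.line_to(p,rate,o)
def force(th,n=3):
    f=[]
    for _ in range(n): ctrl.hold(.02); f.append(ctrl.state()['contact_force'][:2])
    return -np.mean(f,0)@pose(th)[2]
E
python3 - <<'E'
from push import *
ctrl.grab()
p,o,_=pose(-.45,.13);ctrl.move_ptp(p,o);p,o,_=pose(-.45);ctrl.line_to(p,.12,o)
go(-.25,.05);ctrl.hold(.2);b=force(-.25,10)
print('base',b,ctrl.state()['clock'],ctrl.state()['eef_pos'],p)
th=-.25;log=[]
while th<.12:
    th+=.03;go(th,.03);F=force(th)-b;log.append((round(th,3),round(F,2)))
    if F>4:break
print(log,ctrl.state()['clock'])
E
```

```text
base -0.12763880626093146 18.8417 [0.4632 0.3028 0.036 ] [0.4731 0.3137 0.036 ]
[(-0.22, np.float64(0.1)), (-0.19, np.float64(0.04)), (-0.16, np.float64(0.67)), (-0.13, np.float64(0.11)), (-0.1, np.float64(0.23)), (-0.07, np.float64(-0.09)), (-0.04, np.float64(1.36)), (-0.01, np.float64(1.41)), (0.02, np.float64(1.62)), (0.05, np.float64(1.15)), (0.08, np.float64(0.93)), (0.11, np.float64(1.01)), (0.14, np.float64(1.25))] 22.7417
```

```bash
python3 - <<'E'
from push import *
b=-.128;th=.14;log=[];peak=0;done=False
while th<1.2:
    st=.025 if peak<3 else .012
    th+=st;go(th,.03);F=force(th)-b;log.append((round(th,3),round(float(F),2)));peak=max(peak,F)
    if F>11: print('ABORT');break
    if peak>3.5 and F<peak-2: done=True;break
    if ctrl.state()['clock']>48: print('time');break
ctrl.hold(.15)
print(log,done,peak,force(th,5)-b,ctrl.state()['clock'])
snap("scene","clk.png");a=cv2.imread('pics/clk.png');cv2.imwrite('pics/clkc.png',cv2.resize(a[235:315,225:345],(780,520),interpolation=cv2.INTER_CUBIC))
E
```

```text
[(0.165, 0.75), (0.19, 1.45), (0.215, 1.52), (0.24, 1.5), (0.265, 2.25), (0.29, 1.63), (0.315, 1.17), (0.34, 1.76), (0.365, 2.49), (0.39, 3.85), (0.402, 3.17), (0.414, 4.31), (0.426, 5.86), (0.438, 6.16), (0.45, 7.85), (0.462, 5.68)] True 7.851839004344702 6.0788936128034825 27.775
```

View pics/clkc.png

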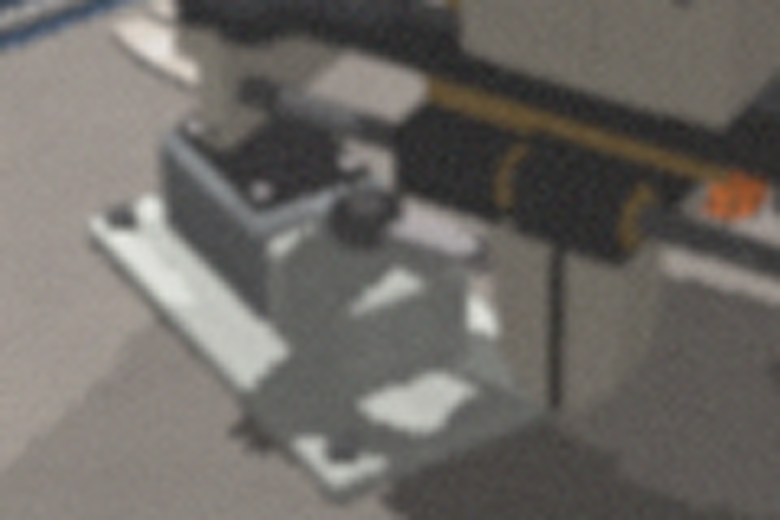

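The hub shows at crop (362,210), but the gripper blocks a clear view of the pin. The reading may be noise, so I continue in finer steps with longer averaging.

```bash
python3 - <<'E'
from push import *
b=-.128;th=.462;log=[];F0=force(th,8)-b;peak=F0;low=None;
while th<1.2:
    th+=.008;go(th,.02);F=force(th,8)-b;log.append((round(th,3),round(float(F),2)));peak=max(peak,F)
    if F>10.5: print('ABORT');break
    if F<peak-2.2: break
    if ctrl.state()['clock']>46: print('time');break
ctrl.hold(.1)
print(F0,log,peak,force(th,8)-b,ctrl.state()['clock'])
E
```

```text
6.141034978203776 [(0.47, 5.55), (0.478, 5.46), (0.486, 6.32), (0.494, 6.84), (0.502, 4.12)] 6.841885851802194 4.520387374565377 30.1083
```

```bash
python3 - <<'E'
from push import *
b=-.128;th=.502;log=[];low=9
while th<.62:
    th+=.008;go(th,.02);F=force(th,8)-b;log.append((round(th,3),round(float(F),2)));low=min(low,F)
    if F>low+1.3 or F>8: break
    if low<2.6 and len(log)>=3: break
ctrl.hold(.15)
print(log,force(th,8)-b,ctrl.state()['clock'])
snap("scene","clk2.png");a=cv2.imread('pics/clk2.png');snap("top","clk2t.png");t=cv2.imread('pics/clk2t.png')
cv2.imwrite('pics/clk2c.png',np.hstack([cv2.resize(a[245:295,255:305],(390,390),interpolation=cv2.INTER_CUBIC),cv2.resize(t[230:280,240:290],(390,390),interpolation=cv2.INTER_CUBIC)]))
E
```

```text
[(0.51, 4.58), (0.518, 5.24), (0.526, 5.39), (0.534, 6.14)] 6.320688563119955 31.925
```

View pics/clk2c.png

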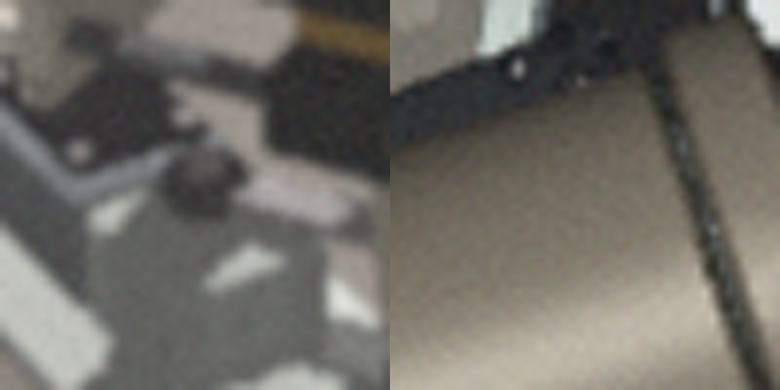

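```bash
python3 - <<'E'
from h import *
for n in ['scene0','clk','clk2']:
    a=cv2.imread(f'pics/{n}.png',0); print(n);print(a[256:276,274:292])
for z in (.057,.0585,.062): print(proj("scene",(.5228,.258,z)))
ims=[cv2.imread(f'pics/{n}.png')[250:285,262:302] for n in ['scene0','clk','clk2']]
cv2.imwrite('pics/cmp.png',np.hstack([cv2.resize(np.clip(i*2.0,0,255).astype(np.uint8) if k else i,(264,231),interpolation=cv2.INTER_CUBIC) for k,i in enumerate(ims)]))
E
```

```text
scene0
[[ 56  70  89 115 127 136 135 135 137 138 139 138 138 138 136 137 137 137]
 [ 51  54  66  86 113 130 134 140 136 136 135 138 136 136 139 134 134 138]
 [ 54  55  62  86 107 124 134 138 135 138 137 138 140 137 134 136 135 136]
 [ 53  54  65  95 122 127 124 133 135 137 136 138 137 135 135 133 135 134]
 [ 61  53  65  92 119 113 103 107 130 134 137 137 134 135 138 134 136 133]
 [ 55  56  56  66  76  74  75  90 123 135 136 139 140 137 135 136 135 137]
 [ 53  55  55  63  63  66  94 106 123 130 135 137 139 138 137 136 139 136]
 [ 59  64  77  88  93  98 122 134 126 125 131 134 138 138 137 139 141 138]
 [ 93 104 103 110 119 130 143 144 129 124 115 121 133 139 140 138 141 138]
 [121 126 113 112 121 135 146 147 130 124 109 109 121 137 139 135 139 135]
 [130 115 102  98 110 123 132 136 127 117 102  98 109 132 140 139 140 140]
 [117 104  94  95  95 108 123 122 116 105  96  94 109 147 154 144 141 139]
 [120 102  85  86  93  93 100 102 104  99 102 106 132 169 176 156 144 138]
 [159 131  95  76  81  83  87 100 112 119 131 142 159 180 192 179 160 144]
 [191 171 118  76  67  64  79 112 139 155 1
[... 2778 characters left out ...]
76  68  59  58  84 127 152 158 160 155]
 [ 95  78  64  56  60  65  69  66  63  61  60  74  98 141 167 175 167 160]
 [ 96  76  60  53  62  56  57  62  54  60  80 107 130 153 166 167 171 168]
 [ 99  86  70  61  56  56  54  61  64  63  86 118 136 146 159 162 167 168]
 [ 94  90  79  66  59  57  57  61  60  63  79  97 106 120 138 140 150 155]
 [ 98  93  87  75  71  65  63  63  61  67  82  90  94  98 103 105 115 127]
 [ 95  94  95  93  83  79  81  80  83  81  91  95  96  93  92  96  96 107]
 [ 96  94  97  96  94  90  88  93  90  96  93  96  95  97  94  94  96  98]
 [ 96  95  94  98  97  97  94  97  94  95  92  98 105 109 100  98  96  96]]
[282.3952 265.6628]
[282.3774 264.9439]
[282.3358 263.2611]
```

View pics/cmp.png

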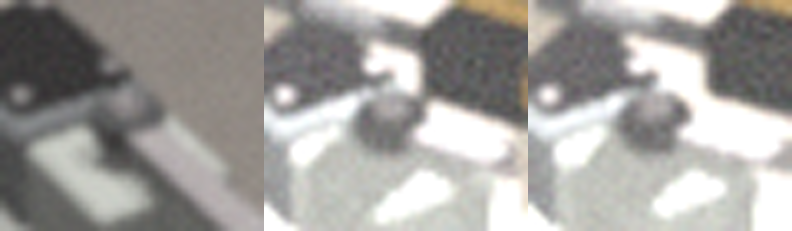

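```bash
python3 - <<'E'
from push import *
b=-.128;th=.534;log=[]
while th<.75:
    th+=.006;go(th,.02);F=force(th,8)-b;log.append((round(th,3),round(float(F),2)))
    if F>9.3 or ctrl.state()['clock']>42: break
ctrl.hold(.15)
print(log,force(th,8)-b,ctrl.state()['clock'])
snap("scene","clk3.png");a=cv2.imread('pics/clk3.png',0);print(a[256:270,274:288])
E
```

```text
[(0.54, 6.47), (0.546, 3.15), (0.552, 3.79), (0.558, 4.24), (0.564, 4.34), (0.57, 4.9), (0.576, 5.47), (0.582, 4.46), (0.588, 5.13), (0.594, 5.54), (0.6, 4.15), (0.606, 4.99), (0.612, 5.28), (0.618, 2.42), (0.624, 2.75), (0.63, 3.12), (0.636, 3.68), (0.642, 4.0), (0.648, 2.88), (0.654, 3.21), (0.66, 3.19), (0.666, 4.08), (0.672, 4.47), (0.678, 4.49), (0.684, 5.47), (0.69, 5.08), (0.696, 5.79)] 5.729980194250578 42.6583
[[ 53  67  96 121 137 147 145 142 143 134 130 124 118 110]
 [ 52  52  66  94 122 141 148 150 145 147 145 147 145 145]
 [ 52  53  57  90 115 138 144 147 152 152 147 150 150 150]
 [ 54  50  66 103 133 136 134 138 145 148 147 149 146 148]
 [ 58  50  63  99 126 123 107 119 140 147 148 146 148 148]
 [ 54  51  52  67  80  75  67  93 125 143 150 150 148 148]
 [ 53  55  57  50  47  58  66  83 113 135 143 148 150 151]
 [ 59  61  64  63  60  70  78  89 100 112 129 141 150 152]
 [ 88  95  86  70  69  76  84  90  86  88 100 124 145 153]
 [117 108  87  69  74  83  82  87  82  76  77  93 121 140]
 [121 100  77  61  73  81  88  90  78  77  63  67  91 121]
 [109  84  65  60  67  78  81  81  83  72  57  58  69  94]
 [100  78  56  59  60  64  68  67  72  61  62  66  79  99]
 [100  79  65  61  57  56  64  59  61  57  69  71  89 116]]
```

```bash
python3 - <<'E'
from push import *
b=-.128;th=.696;log=[]
while th<1.05:
    th+=.008;go(th,.03);F=force(th,4)-b;log.append((round(th,3),round(float(F),2)))
    if F>8.7 or ctrl.state()['clock']>56: break
ctrl.hold(.1)
print(log,force(th,5)-b,ctrl.state()['clock'])
snap("scene","clk4.png");a=cv2.imread('pics/clk4.png',0);print(a[258:270,274:288])
E
```

```text
[(0.704, 6.5), (0.712, 6.76), (0.72, 7.52), (0.728, 8.29), (0.736, 8.32), (0.744, 8.67), (0.752, 9.2)] 9.355375656536514 45.1083
[[ 55  57  61  88 115 131 145 149 148 149 152 149 148 148]
 [ 51  49  67 100 123 129 131 140 145 149 148 146 149 150]
 [ 54  51  65  90 112 112 102 118 137 147 145 150 148 145]
 [ 54  52  54  64  72  69  66  91 128 139 149 150 148 150]
 [ 53  49  56  53  59  53  62  82 114 133 143 147 151 149]
 [ 56  59  58  59  68  70  79  82  97 111 127 144 153 150]
 [ 85  81  69  66  74  82  83  90  86  87  97 126 143 151]
 [111  97  72  63  75  85  86  86  86  78  74  95 120 137]
 [119  97  68  61  70  82  84  88  84  76  65  65  92 109]
 [111  90  68  61  63  74  85  83  79  70  60  62  74  92]
 [ 94  80  67  59  58  61  69  67  65  61  61  69  78  91]
 [ 97  81  63  61  57  58  54  59  58  58  62  77  81 101]]
```

```bash
python3 - <<'E'
from push import *
b=-.128;th=.752;log=[]
print((ctrl.state()['eef_pos']-pose(th)[0])*1000,'mm lag; force xy',ctrl.state()['contact_force'],'t',pose(th)[2])
while th<1.05:
    th+=.008;go(th,.03);F=force(th,5)-b;log.append((round(th,3),round(float(F),2)))
    if F>10.6 or F<7.5 or ctrl.state()['clock']>50: break
ctrl.hold(.1)
print(log,ctrl.state()['clock'],(ctrl.state()['eef_pos']-pose(th)[0])*1000,ctrl.state()['contact_force'])
E
```

```text
[-0.4944  0.7565 -0.0121] mm lag; force xy [-3.107   8.9712 -0.2566] t [ 0.5843 -0.8115]
[(0.76, 10.27), (0.768, 10.42), (0.776, 10.91)] 46.2583 [-0.7263  1.0339 -0.0203] [-5.0124 10.5937  0.6862]
```

```bash
python3 - <<'E'
from push import *
for th in np.arange(.76,-.46,-.04):
    go(th,.04)
    if abs(th-.2)<.02: snap("scene","back.png");print(force(th)+.128)
a=cv2.imread('pics/back.png',0);print(a[260:268,274:288]);print(ctrl.state()['clock'])
p=ctrl.state()['eef_pos'];ctrl.line_to((p[0],p[1],.2),.2)
ctrl.move_ptp((.40,.25,.28),down(PSI));ctrl.hold(.2)
i=snap("scene","end.png");j=snap("top","endt.png");b=cv2.imread('pics/end.png');t=cv2.imread('pics/endt.png')
cv2.imwrite('pics/endc.png',np.hstack([cv2.resize(b[200:320,230:420],(480,304)),cv2.resize(t[240:305,245:310],(304,304))]))
print(b[256:270,274:288,1],ctrl.state()['clock'])
E
```

```text
0.6498287595283335
[[ 46  49  47  43  50  48  45  46  48  47  47  39  50  41]
 [ 47  46  47  51  44  49  47  42  48  45  45  43  46  50]
 [ 49  46  51  45  47  42  47  45  47  43  46  49  47  58]
 [ 49  47  45  46  48  46  49  50  43  40  46  44  55  61]
 [ 72  66  51  46  45  46  49  52  48  47  50  47  60  67]
 [108  94  69  55  49  48  48  50  44  50  41  53  63  68]
 [129 111  80  59  50  46  49  49  47  45  47  54  66  75]
 [111  98  75  54  52  51  50  47  47  48  46  51  58  68]]
54.1083
[[ 61  71  91 120 131 137 141 142 143 142 139 140 143 142]
 [ 55  60  70  87 119 138 141 142 142 140 140 141 141 141]
 [ 55  55  63  87 110 130 137 142 141 143 143 143 144 145]
 [ 58  55  64 103 131 130 131 132 136 140 141 141 137 139]
 [ 55  57  64  99 120 120 104 113 132 141 139 141 139 143]
 [ 54  58  56  69  81  75  79  94 125 137 142 143 141 142]
 [ 59  53  62  62  66  75  95 114 126 132 141 143 145 144]
 [ 64  69  74  91  98 104 128 134 134 128 130 143 144 145]
 [102 108 106 112 121 134 148 147 138 122 123 124 139 147]
 [133 128 120 110 125 143 149 150 135 126 117 110 126 138]
 [135 126 111 103 112 129 132 137 130 122 111  99 113 140]
 [122 102  94  96  98 111 125 128 121 112  97  98 115 151]
 [127 108  91  91  95 102 105 103 105 104 102 110 137 181]
 [165 142  96  79  85  85  91 107 114 127 143 147 164 188]] 55.9417
```

View pics/endc.png

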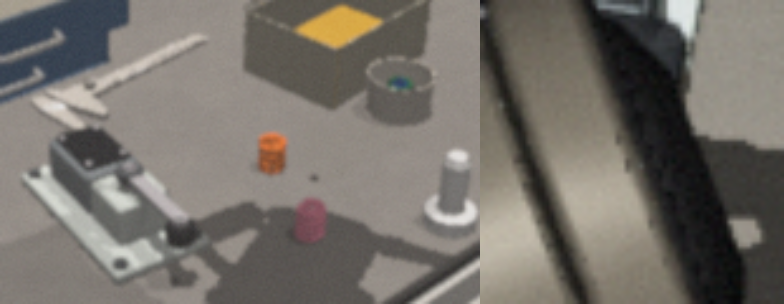

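The end view shows the roller arm back at rest (crop (180,230)) with the pin pixels matching the start. The spring is in the cup (400,82) and the guide pin and caliper haven't moved.

```bash
python3 -c "
from plant import ctrl
print(ctrl.finish_job())"
```

```text
the job is handed in; nothing more can be done
None
```

I handed the job in at about 56 s with the green spring standing in the tin cup and the roller arm eased back to rest; the click was inferred, because the gripper hid the pin (force rose to about 8 N, fell to about 3 N, then climbed to about 11–12 N, above the most needed before the click and under 15 N), and the guide pin and caliper looked unmoved in the last picture, with the oil can out of view.

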